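# Grater from the back of the hook

## Task

The box grater hangs at the back of a crowded hook, behind the wire skimmer and the small wooden board. Move the skimmer and the board over to the empty hook, hanging both properly by their loops, and only then take the grater down and stand it upright in the middle of the plate. Do not let anything fall or knock over or shove the other things about.

Things in the scene. Friction and masses are not known exactly. Their poses are not given: they have to be found in the camera images.
- hook_full: Fixed crowded hook stand (left or right): wooden foot 12 mm high, thin steel post bending into a level rod, 8 mm thick, that runs 142 mm from the post along the stand's -x (roughly to the robot). Rod top 240 mm up; its last 12 mm bend up to 12 mm above that, the stand's highest point. Grater about 40 mm from the post, board and skimmer 82 and 114 mm, either order. Origin: foot of post.
- hook_spare: Fixed hook stand, empty at the start, same shape and size as the crowded one (foot reaches 45 mm behind and 115 mm in front of the post, 110 mm wide). Origin: foot of the post, on the worktop; z up, +x from the rod's tip back to the post, y across the rod.
- hook_spare_tip (a point): Centre of the upturned end of the empty hook's rod.
- skimmer: Loose steel wire skimmer, 167 mm long, 0.1 kg. At its top a rectangular hanging loop, 36 mm wide (y), 14 mm thick (x), 58 mm high, its slot 24 mm wide and 44 mm high, top bar 8 mm. Origin: middle of the underside of the loop's top bar, where the rod bears; z up, x along the rod as it hangs. Below the loop a 14 mm neck and a round wire mesh, 86 mm across, down to 159 mm below the origin.
- board: Loose small wooden serving board, 150 mm long, 0.12 kg, with the same hanging loop as the skimmer at its top, same origin (underside of the loop's top bar; the loop reaches 8 mm above and 50 mm below it) and axes. The board proper is 84 mm wide (y), 10 mm thick (x), from 48 to 142 mm below the origin.
- grater: Loose box grater, steel with black top, 173 mm long, 0.22 kg; its black handle is the same hanging loop as the skimmer's (36 mm wide, 14 mm thick), same origin (underside of the loop's top bar) and axes. The hollow body, 40 mm (x) by 60 mm (y), goes from 49 to 165 mm below the origin; flat open foot.
- grater_foot (a point): Centre of the grater's foot, 165 mm below the grater's origin.
- side_plate: Loose round side plate, about 200 mm across and 20 mm high, on the worktop to the left. Origin: centre of its underside. Its flat middle is about 105 mm across and 8 mm above the worktop.
- garlic: Bystander: garlic bulb, 53 mm, loose, between the hook stands. Origin: underside.
- salt_shaker: Bystander: glass shaker with grey cap and full white filling, 44 mm across, 90 mm high, loose, to the right of the plate. Origin: underside.
- pepper_shaker: Bystander: glass shaker like the other, 44 mm across, 90 mm high, loose, right of the hook stands. Origin: underside.
- honey_jar: Bystander: jar with black cap, 63 mm across, 94 mm high, loose, right of the hook stands. Origin: underside.
Things that resemble listed ones, but are neither listed nor needed, are in the scene too. Of the things shaped like the grater, the steel one is meant.

How it is judged:
By the outcome, as a careful person would: the job done as asked, in the order asked, and still so for the second after the job is handed in, with the robot touching nothing.
It also fails if it takes over 72 s, if anything falls off the work surface, if the arm or the gripper's body presses on something with over 40 N, if the wrist force passes 120 N, or if a joint passes its speed limit or range.

## Robot

A 6-joint arm with a two-finger parallel gripper is mounted at the origin on a cart in front of the work surface, level with it; the furniture and walls round the work are solid. World frame = base frame: x ahead of the robot, y to its left, z up, the work surface at z = 0. Lengths are in mm, angles in degrees, forces in N, time in s.
With the tool pointing down it reaches from about 275 to 775 mm from the base axis. Payload 14.6 kg.
Tool frame: the origin (TCP) lies on the centre line of the jaws, within the pads' length; the fingertips stand 19 mm ahead of it and the grasp point (between the pads) is the TCP; z points along the fingers, y is the line along which they close (so a half turn about z gives the same grasp; the last joint's range is limited). The gripper opens to 85 mm and grips with 20 to 120 N. Pads are 22 mm wide; open, the fingers measure 114 mm over their backs; the gripper's body (76 mm by 85 mm) begins 54 mm behind the grasp point. The pads swing forward as they close: fully open they stand 13 mm farther back than shut.
Start: joints at [-81.091, 15.075, -2.767, 72.158, 0, 81.102], TCP at [160.549, -499.852, 250.278] pointing down, gripper open.
Joint ranges: [-151.79, 151.79], [-50.71, 97.33], [-67.44, 78.34], [-121.81, 120.89], [-77.56, 73.72], [-180, 180]. Speed limits (degrees/s): [108.29, 108.29, 147.25, 159.86, 180, 180].

## Interface

Orientations are given as a 3x3 rotation matrix whose columns are the frame's x, y, z axes.
In Python, from bench import sense, camera, calibration, finish_job, boxes_of, masks_of gives the robot as it stands. The module is installed in compiled form; this text tells all that it offers.
- The arm moves only by the tool jog_arm, never from a script. Its argument "increments" is one flat list of numbers, 7 for each row, row after row: the shift along the tool's x, y, z in m, then the turn, a rotation vector about the tool's x, y, z in rad, then the closure in counts, from 0 (fully open) to 255 (shut). In form: [tx, ty, tz, rx, ry, rz, gripper, tx, ty, tz, rx, ry, rz, gripper, ...]. A call has 1 to 8 rows; each row shifts and turns the commanded pose from where the row before left it, along the tool's axes as they then stand; what a row does not reach is not made up. A row lasts 1/10 s, in which the tool goes at most 50 mm and 8.59 degrees, less where a joint would pass 70% of its speed; a pose out of reach is approached as far as the arm can. A call is refused whole if a number of a shift passes 0.05 or a number of a turn 0.15, either way. A call with a gripper value outside its range is refused whole. The fingers move at their own pace and stop on an object; "newtons" is the grip in N (left out, the last holds). Time passes only in rows, so rows that do not move let the fingers close. It gives the time, the measured TCP pose, the force, the opening and the grip force at its end, in the units of the state.
- sense(): the state, without advancing time (a new reading comes with each control period).
- camera(name): name is "side" or "top"; returns the picture (400x640x3 uint8, red, green, blue); there is no depth.
- calibration(name): a dict with "fx", "fy", "cx", "cy" (pixels), "k1" (the pictures are not rectified: a ray, as slopes to the right and down, at radius r is drawn at 1 + k1 r^2 times it, then the intrinsics apply), "pose" (4x4, takes a point from camera to world coordinates). Camera axes: x right, y down, z forward; pixel columns grow to the right and rows downward; lengths in mm; the calibration is good to about 2 mm. A picture is of the moment at which its call begins. calibration takes no time and is no camera call.
- finish_job(): hands the job in; it is judged then, once.
Trained networks look in the newest picture that a camera, given by its name, has taken for a name from the list of things; names that differ only in an ending like _2 or _b are one class to them, and where a whole thing is asked for, a point or a joint stands for the part that bears it (a point fixed in the world has none). Each returns a list of dicts, best first, with "conf" (0 to 1); they miss things now and then, are a little off and sometimes report something else, mostly with a low value. They report only what shows in the picture. A call takes as long as a camera call. They do not tell look-alikes from the thing itself.
- boxes_of(target, camera): "uv" ([column, row] in pixels, amid what is visible of it).
- masks_of(target, camera): "pixels" (400x640 bool, what is visible of it) and "uv" ([column, row] in pixels, amid what is visible of it).
The state is a dict: "t": time; "joints": joint angles; "qd": joint speeds; "joint_efforts": joint torques, N m; "tcp_pos": TCP position; "orientation": TCP orientation; "ft_force": force on the tool from outside, world axes, zero at the start; "ft_torque": the same for the moment, N m; "gripper_width": opening from 0.0 (shut) to 1.0 (fully open); "finger_force": force on a finger pad.
Only numpy, scipy, OpenCV 4.12 (cv2) and the standard library are available. Lean on these libraries where they do the work, as an engineer would, in place of code of your own. Each camera call takes 0.05 s, during which the arm holds its last target. There are 200 camera calls.

## Working session

There is one attempt and no reset: what is moved stays moved. The work goes in short steps, Python scripts to look and compute and a tool call to move; the robot and the scene stay as the last step left them, time stands still between calls to the robot, and variables do not carry over. Pictures are saved under pics/ and viewed, at most 12 in all, crops included, and the job is handed in when it is done.

Besides the shell and the picture viewer there is one more tool, called after "Call:" by a JSON object that holds its "method" and its "body", one argument or row to a line. jog_arm: Moves the arm, as the interface text tells. Its arguments: {"type":"object","properties":{"increments":{"type":"array","items":{"type":"number"}},"newtons":{"type":"number"}},"required":["increments"]}

```bash
mkdir -p pics; cat > h.py <<'E'
import numpy as np, cv2
from bench import *
def K(c): 
    d=calibration(c); return np.array([[d['fx'],0,d['cx']],[0,d['fy'],d['cy']],[0,0,1]]), np.array([d['k1'],0,0,0,0.]), np.array(d['pose'])
def ray(c,uv):
    k,D,P=K(c); p=cv2.undistortPoints(np.array([[uv]],float),k,D)[0,0]
    return P[:3,3], P[:3,:3]@np.array([p[0],p[1],1])
def atz(c,uv,z):
    o,d=ray(c,uv); return o+d*(z-o[2])/d[2]
def tri(a,b):
    o1,d1=ray('side',a);o2,d2=ray('top',b)
    A=np.c_[d1,-d2]; s=np.linalg.lstsq(A,o2-o1,rcond=None)[0]
    p,q=o1+s[0]*d1,o2+s[1]*d2
    return (p+q)/2, np.linalg.norm(p-q)
def proj(c,X):
    k,D,P=K(c); T=np.linalg.inv(P); r,_=cv2.Rodrigues(T[:3,:3])
    return cv2.projectPoints(np.array(X,float).reshape(-1,1,3),r,T[:3,3],k,D)[0][:,0]
def save(c,n):
    im=camera(c); cv2.imwrite('pics/'+n,im[:,:,::-1]); return im
E
python3 - <<'E'
from h import *
np.set_printoptions(precision=1,suppress=True)
a=save('side','s0.png');b=save('top','t0.png')
for c in('side','top'):
    print(c,K(c)[2])
    for n in "hook_full hook_spare skimmer board grater side_plate garlic salt_shaker pepper_shaker honey_jar".split():
        print(n,[(round(d['conf'],2),np.round(d['uv']).astype(int).tolist()) for d in boxes_of(n,c)][:5])
E
```

```text
side [[   0.9   -0.2    0.3  236.2]
 [  -0.4   -0.5    0.8 -915.2]
 [  -0.    -0.8   -0.6  799. ]
 [   0.     0.     0.     1. ]]
hook_full [(0.81, [330, 228]), (0.5, [331, 197])]
hook_spare [(0.65, [330, 198]), (0.63, [373, 288])]
skimmer [(0.74, [316, 195])]
board [(0.65, [306, 194])]
grater [(0.84, [408, 234]), (0.76, [333, 198])]
side_plate [(0.93, [256, 176])]
garlic [(0.72, [358, 254]), (0.34, [332, 197])]
salt_shaker [(0.65, [268, 208])]
pepper_shaker [(0.78, [409, 321])]
honey_jar [(0.66, [360, 349])]
top [[  -0.    -1.     0.2  309.3]
 [  -1.     0.    -0.   -81.3]
 [   0.    -0.2   -1.  1616.6]
 [   0.     0.     0.     1. ]]
hook_full [(0.6, [328, 192])]
hook_spare [(0.93, [380, 202])]
skimmer [(0.67, [314, 213])]
board [(0.63, [315, 219])]
grater [(0.73, [425, 229]), (0.65, [320, 200]), (0.48, [356, 162])]
side_plate [(0.86, [214, 243])]
garlic []
salt_shaker [(0.39, [277, 243])]
pepper_shaker [(0.53, [416, 194])]
honey_jar [(0.76, [422, 235])]
```

```bash
python3 - <<'E'
import cv2
a=cv2.imread('pics/s0.png');b=cv2.imread('pics/t0.png')
cv2.imwrite('pics/s0c.png',cv2.resize(a[110:380,200:480],None,fx=2.2,fy=2.2,interpolation=2)[:600,:800])
cv2.imwrite('pics/t0c.png',cv2.resize(b[130:300,170:460],None,fx=2.7,fy=2.7,interpolation=2))
E
```

```text
(no output)
```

View pics/s0c.png

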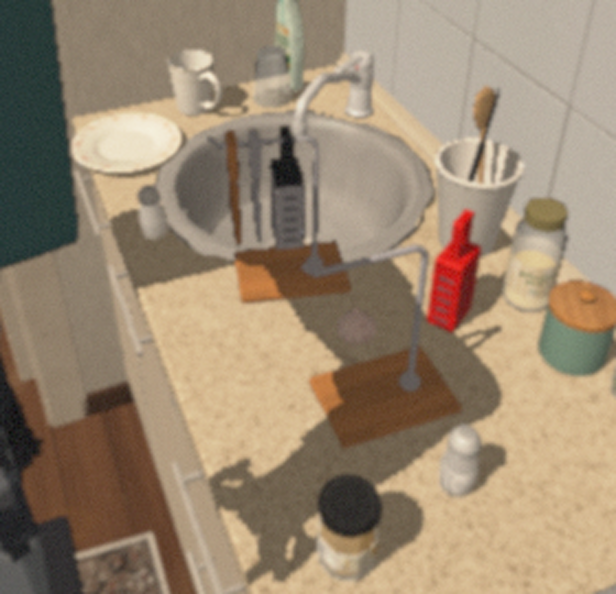

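View pics/t0c.png

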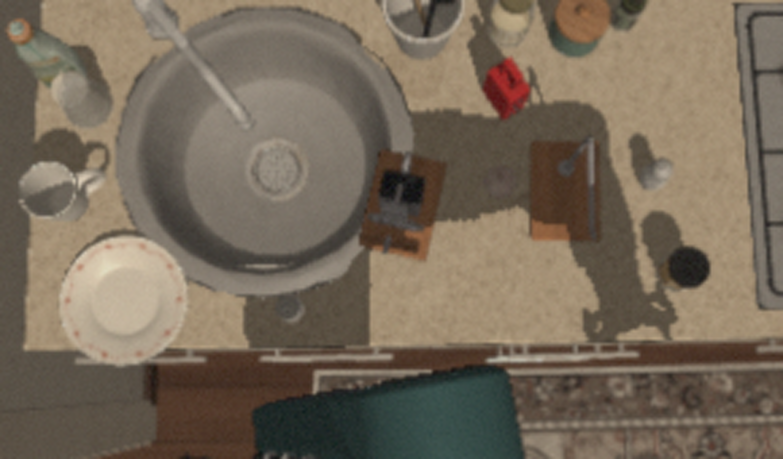

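The side crop shows the crowded hook by the sink. Front to back it holds the brown board at about (232,185), the steel skimmer at (255,185) and the grater, black-topped steel, at (288,200). The empty hook is at (410,380). Candidates for the grater, in full-picture pixels: the steel one at side (333,198), which I choose, and the red one at side (408,234), which is a look-alike standing free.

```bash
python3 - <<'E'
import cv2,numpy as np
a=cv2.imread('pics/s0.png');b=cv2.imread('pics/t0.png')
def crop(i,u,v,w,h,s):
    o=cv2.resize(i[v:v+h,u:u+w],None,fx=s,fy=s,interpolation=2)
    for k in range(0,w,10): cv2.putText(o,str(u+k),(k*s,8),0,.3,(0,0,255),1); cv2.line(o,(k*s,10),(k*s,14),(0,0,255),1)
    for k in range(10,h,10): cv2.putText(o,str(v+k),(0,k*s+4),0,.3,(0,0,255),1); cv2.line(o,(20,k*s),(24,k*s),(0,0,255),1)
    return o
cv2.imwrite('pics/c1.png',crop(b,298,178,100,54,8))
cv2.imwrite('pics/c2.png',crop(a,285,160,120,100,6))
E
python3 - <<'E'
from h import *
np.set_printoptions(precision=1,suppress=True)
s=sense();print(s['orientation'],s['gripper_width'])
D={}
for n,z in dict(side_plate=15,garlic=25,salt_shaker=45,pepper_shaker=45,honey_jar=47).items():
    for c in('side','top'):
        camera(c) if n=='side_plate' else 0
        l=boxes_of(n,c)
        if l: print(n,c,atz(c,l[0]['uv'],z))
m=masks_of('side_plate','top')[0]['pixels']; v,u=np.nonzero(m); print('plate mask',atz('top',(u.mean(),v.mean()),16),[atz('top',p,18)[:2] for p in((u.min(),v.mean()),(u.max(),v.mean()),(u.mean(),v.min()),(u.mean(),v.max()))])
E
```

```text
[[ 1.   0.3 -0. ]
 [ 0.3 -1.   0. ]
 [-0.  -0.  -1. ]] 1.001935656014575
side_plate side [420.8 343.7  15. ]
side_plate top [437.1 354.8  15. ]
garlic side [ 598.7 -227.5   25. ]
garlic top [524.6 -65.3  25. ]
salt_shaker side [420.2  68.3  45. ]
salt_shaker top [414.6 100.4  45. ]
pepper_shaker side [ 613.  -493.6   45. ]
honey_jar side [ 470.8 -505.9   47. ]
honey_jar top [ 451.2 -521.7   47. ]
plate mask [432.1 348.9  16. ] [array([432.9, 446.1]), array([430.9, 253. ]), array([532.9, 351.7]), array([333.5, 345.3])]
```

View pics/c1.png

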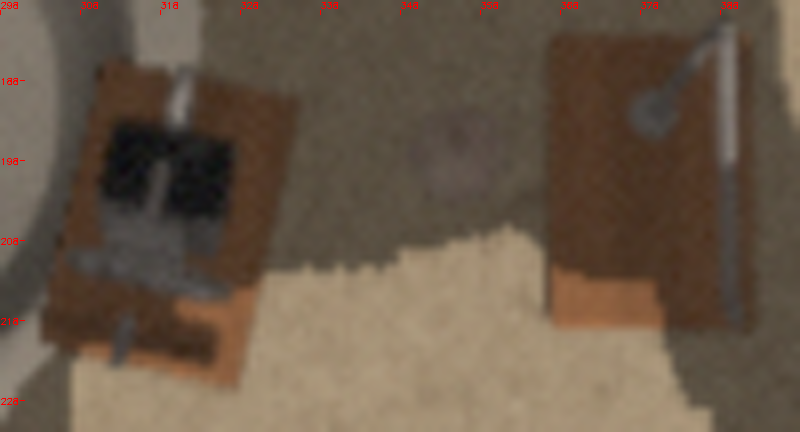

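View pics/c2.png

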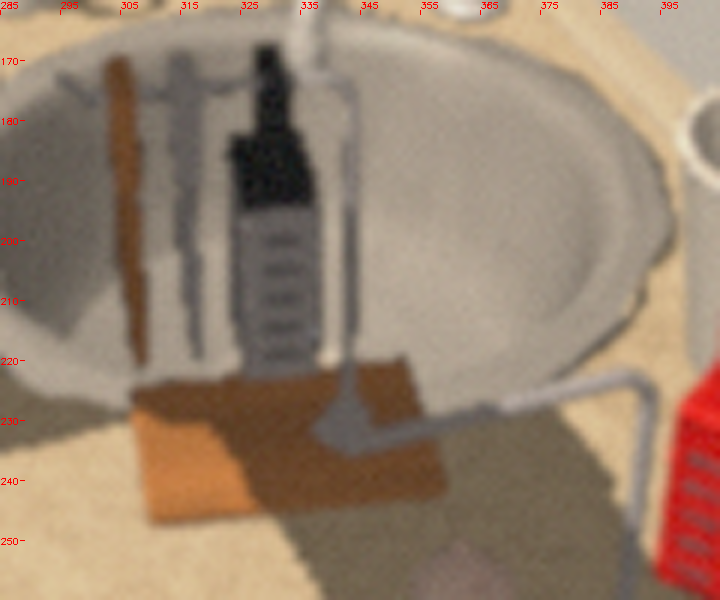

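The close crops show the crowded rod at top (320,188) to (313,222), with the steel grater, skimmer and board on it from back to front. The spare foot's corners are at top (366.5,182) and (392,219), and its rod runs from (389,181) to (389.5,218).

```bash
python3 - <<'E'
from h import *
from scipy.optimize import least_squares
np.set_printoptions(precision=1,suppress=True)
for nm,top,zt,side in (('full',[(311,185.5),(335,190.5),(303,220.3),(327.8,226.5)],12,[((295,172.5),(-142,0,248)),((342,173),(-4,0,236))]),
  ('spare',[(366.5,182),(392,182),(366.5,218.5),(392,219)],12,[((392.5,223.5),(-2,0,236))])):
    loc=[(45,55,12),(45,-55,12),(-115,55,12),(-115,-55,12)]
    rod={'full':[((320.7,190),(-18,0,236)),((312.7,222),(-142,0,246))],'spare':[((389,182),(-5,0,238)),((389.7,217.5),(-142,0,246))]}[nm]
    obs=[('top',u,l) for u,l in zip(top,loc)]+[('top',u,l) for u,l in rod]+[('side',u,l) for u,l in side]
    def W(p,l): c,s=np.cos(p[2]),np.sin(p[2]); return [p[0]+c*l[0]-s*l[1],p[1]+s*l[0]+c*l[1],l[2]]
    f=lambda p:np.concatenate([proj(c,W(p,l))[0]-u for c,u,l in obs])
    r=least_squares(f,[550,-100,0],loss='soft_l1',x_scale=[100,100,1]); p=r.x
    print(nm,p[:2],np.degrees(p[2])); print(f(p).reshape(-1,2))
    for d in (40,82,114,142): print(d,np.array(W(p,(-d,0,240))),proj('side',W(p,(-d,0,248)))[0])
# loop tops, side picture, on z=248
for n,u in dict(board=(304,169),skimmer=(315,169),grater=(329.3,167)).items(): print(n,atz('side',u,248))
E
```

```text
full [613.2 -96.1] -13.760576216788271
[[ 0.1 -1.4]
 [ 1.2 -0.7]
 [-0.5  0.1]
 [ 0.2 -0.3]
 [-0.1  0.4]
 [ 0.2  0.8]
 [-0.7 -0.1]
 [ 0.1 -1.2]]
40 [574.4 -86.6 240. ] [329.8 169.4]
82 [533.6 -76.6 240. ] [315.3 170.6]
114 [502.5 -69.  240. ] [304.1 171.6]
142 [475.3 -62.3 240. ] [294.3 172.4]
spare [ 630.8 -345.6] -2.4241479607780856
[[ 0.3 -0.4]
 [ 0.3  0.3]
 [ 0.1  0. ]
 [ 0.6  0.2]
 [ 0.1 -0.6]
 [-0.   0.3]
 [-0.3 -2.2]]
40 [ 590.9 -343.9  240. ] [378.1 220.9]
82 [ 548.9 -342.1  240. ] [361.7 225. ]
114 [ 516.9 -340.8  240. ] [348.9 228.1]
142 [ 489.  -339.6  240. ] [337.5 230.9]
board [506.9 -55.5 248. ]
skimmer [536. -68. 248.]
grater [578.  -73.9 248. ]
```

```bash
cat > d.py <<'E'
import sys; from h import *
def st(): 
    s=sense(); R=np.array(s['orientation']); return s,np.array(s['tcp_pos']),R
def plan(*wps):
    s,p,R=st(); y=np.degrees(np.arctan2(R[1,0],R[0,0]))
    print('t %.1f pos'%s['t'],p.round(1),'yaw %.2f'%y,'tilt',np.degrees(R[:2,2]).round(2),'w %.2f ff %.1f'%(s['gripper_width'],s['finger_force']),'F',np.round(s['ft_force'],1))
    for w in wps:
        q=np.array(w[:3],float); c,n=np.cos(np.radians(w[3])),np.sin(np.radians(w[3])); d=q-p
        print(w,'rz %.4f rad'%np.radians(y-w[3]),'then tool shift mm',np.round([c*d[0]+n*d[1],n*d[0]-c*d[1],-d[2]],1)); p,y=q,w[3]
if __name__=='__main__': plan(*[eval(a) for a in sys.argv[1:]])
E
python3 d.py 502.5,-69,300,-13.8 502.5,-69,233,-13.8
```

```text
t 1.8 pos [ 160.5 -499.9  250.3] yaw 17.81 tilt [-0.  0.] w 1.00 ff 0.0 F [-1.1 -0.9 -0.3]
(502.5, -69, 300, -13.8) rz 0.5516 rad then tool shift mm [ 229.3 -500.   -49.7]
(502.5, -69, 233, -13.8) rz 0.0000 rad then tool shift mm [ 0. -0. 67.]
```

Call:
{"method": "jog_arm", "body": {
  "increments": [0,0,-0.01,0,0,0.138,0,0,0,-0.01,0,0,0.138,0,0,0,-0.01,0,0,0.138,0,0,0,-0.01,0,0,0.138,0,0.017,-0.037,-0.005,0,0,0,0,0.017,-0.037,-0.005,0,0,0,0,0.017,-0.037,0,0,0,0,0,0.017,-0.037,0,0,0,0,0],
  "newtons": 60
}}

```text
t: 2.55
tcp_pos: [262.6, -371.2, 300.5]
orientation: [[0.971, -0.239, 0.0], [-0.239, -0.971, -0.0], [0.0, 0.0, -1.0]]
ft_force: [0.8, -0.5, -0.1]
gripper_width: 1.001
finger_force: 0.0
```

Call:
{"method": "jog_arm", "body": {
  "increments": [0.017,-0.037,0,0,0,0,0,0.017,-0.037,0,0,0,0,0,0.017,-0.037,0,0,0,0,0,0.017,-0.037,0,0,0,0,0,0.017,-0.037,0,0,0,0,0,0.017,-0.037,0,0,0,0,0,0.017,-0.037,0,0,0,0,0,0.017,-0.037,0,0,0,0,0]
}}

```text
t: 3.35
tcp_pos: [465.5, -115.9, 300.4]
orientation: [[0.971, -0.239, 0.0], [-0.239, -0.971, -0.0], [0.0, 0.0, -1.0]]
ft_force: [-0.3, -0.8, -0.3]
gripper_width: 0.999
finger_force: 0.0
```

```bash
python3 d.py 502.5,-69,300,-13.8 502.5,-69,233,-13.8
```

```text
t 3.4 pos [ 465.5 -115.9  300.4] yaw -13.82 tilt [ 0.02 -0.01] w 1.00 ff 0.0 F [-0.3 -0.8 -0.3]
(502.5, -69, 300, -13.8) rz -0.0003 rad then tool shift mm [ 24.7 -54.3   0.4]
(502.5, -69, 233, -13.8) rz 0.0000 rad then tool shift mm [ 0. -0. 67.]
```

Call:
{"method": "jog_arm", "body": {
  "increments": [0.0125,-0.027,0,0,0,0,0,0.012,-0.027,0,0,0,0,0,0,0,0.02,0,0,0,0,0,0,0,0,0,0,0]
}}

```text
t: 3.75
tcp_pos: [500.9, -70.0, 278.6]
orientation: [[0.971, -0.237, -0.003], [-0.237, -0.971, 0.001], [-0.003, -0.0, -1.0]]
ft_force: [-0.4, -0.3, 0.6]
gripper_width: 0.996
finger_force: 0.0
```

```bash
python3 - <<'E'
from h import *
save('side','s1.png'); save('top','t1.png')
a=cv2.imread('pics/s1.png')[120:240,260:380];b=cv2.imread('pics/t1.png')[150:250,260:380]
cv2.imwrite('pics/m1.png',np.vstack([cv2.resize(a[:75],None,fx=5,fy=5,interpolation=2)[:,:600],cv2.resize(b,None,fx=5,fy=5,interpolation=2)[150:375]]))
E
```

```text
(no output)
```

View pics/m1.png

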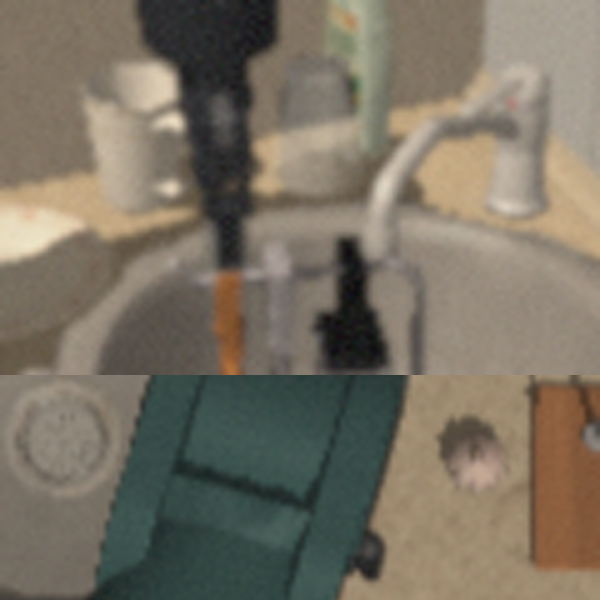

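The near finger hangs straight above the board's loop (side about (305,173)), clear of the skimmer. So I descend and grip.

Call:
{"method": "jog_arm", "body": {
  "increments": [0.001,0,0.015,0,0,0,0,0,0,0.015,0,0,0,0,0,0,0.015,0,0,0,0,0,0,0,0,0,0,255,0,0,0,0,0,0,255,0,0,0,0,0,0,255,0,0,0,0,0,0,255,0,0,0,0,0,0,255],
  "newtons": 50
}}

```text
t: 4.65
tcp_pos: [503.0, -71.2, 236.5]
orientation: [[0.971, -0.239, 0.002], [-0.239, -0.971, -0.0], [0.002, -0.0, -1.0]]
ft_force: [1.0, 1.8, 5.7]
gripper_width: 0.417
finger_force: 50.9
```

Call:
{"method": "jog_arm", "body": {
  "increments": [0,0,0,0,0,0,255,0,0,0,0,0,0,255,0,0,0,0,0,0,255]
}}

```text
t: 4.95
tcp_pos: [503.0, -71.2, 236.5]
orientation: [[0.971, -0.239, 0.002], [-0.239, -0.971, -0.0], [0.002, -0.0, -1.0]]
ft_force: [0.6, 1.8, 6.8]
gripper_width: 0.413
finger_force: 50.9
```

Call:
{"method": "jog_arm", "body": {
  "increments": [0,0,-0.006,0,0,0,255,0,0,-0.009,0,0,0,255,0,0,-0.009,0,0,0,255,0,0,0,0,0,0,255]
}}

```text
t: 5.35
tcp_pos: [502.9, -71.3, 260.8]
orientation: [[0.971, -0.239, 0.002], [-0.239, -0.971, -0.001], [0.002, 0.0, -1.0]]
ft_force: [-0.0, 0.2, -1.0]
gripper_width: 0.413
finger_force: 50.1
```

```bash
python3 - <<'E'
from h import *
save('side','s2.png')
cv2.imwrite('pics/m2.png',cv2.resize(cv2.imread('pics/s2.png')[140:240,260:380],None,fx=5,fy=5,interpolation=2))
import d; d.plan()
E
```

```text
t 5.4 pos [502.7 -71.2 260. ] yaw -13.82 tilt [ 0.07 -0.02] w 0.41 ff 50.1 F [ 0.1  0.4 -1.7]
```

View pics/m2.png

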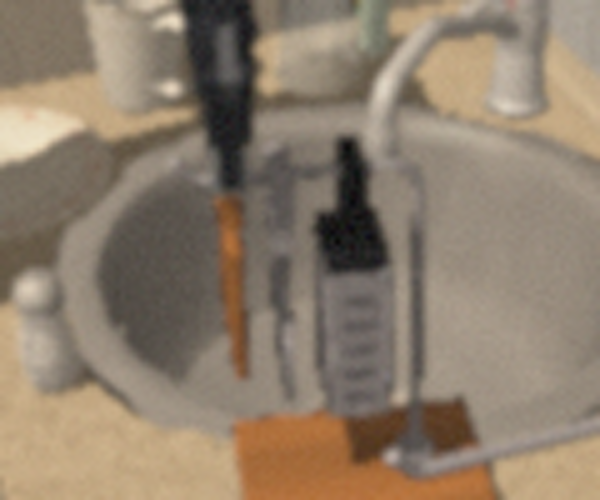

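The board hangs free from the gripper at (305,195) and the skimmer and grater have stayed put. I slide it off along the rod.

Call:
{"method": "jog_arm", "body": {
  "increments": [-0.012,0,0,0,0,0,255,-0.015,0,0,0,0,0,255,-0.02,0,0,0,0,0,255,-0.02,0,0,0,0,0,255,-0.02,0,0,0,0,0,255,-0.015,0,0,0,0,0,255]
}}

```text
t: 6.0
tcp_pos: [401.3, -46.1, 259.0]
orientation: [[0.971, -0.239, -0.001], [-0.239, -0.971, 0.0], [-0.001, -0.0, -1.0]]
ft_force: [-0.6, 0.5, -2.8]
gripper_width: 0.408
finger_force: 50.1
```

```bash
python3 d.py 420,-337,262,-2.4 576,-343.3,262,-2.4 
```

```text
t 6.0 pos [401.3 -46.1 259. ] yaw -13.82 tilt [-0.04  0.01] w 0.41 ff 50.1 F [-0.6  0.5 -2.8]
(420, -337, 262, -2.4) rz -0.1993 rad then tool shift mm [ 30.8 289.8  -3. ]
(576, -343.3, 262, -2.4) rz 0.0000 rad then tool shift mm [156.1  -0.2  -0. ]
```

Call:
{"method": "jog_arm", "body": {
  "increments": [0,0.0,-0.001,0,0,-0.1,255,0,0.0,-0.001,0,0,-0.0993,255,0.006,0.03,0,0,0,0,255,0.006,0.045,0,0,0,0,255,0.006,0.048,0,0,0,0,255,0.006,0.048,0,0,0,0,255,0.0068,0.048,0,0,0,0,255,0,0.042,0,0,0,0,255]
}}

```text
t: 6.8
tcp_pos: [422.8, -310.9, 260.9]
orientation: [[0.999, -0.042, -0.0], [-0.042, -0.999, 0.0], [-0.0, -0.0, -1.0]]
ft_force: [0.0, 0.3, -0.8]
gripper_width: 0.41
finger_force: 50.4
```

Call:
{"method": "jog_arm", "body": {
  "increments": [0,0.02,0,0,0,0,255,0,0.0088,0,0,0,0,255,0,0,0,0,0,0,255,0,0,0,0,0,0,255]
}}

```text
t: 7.2
tcp_pos: [421.9, -336.3, 261.4]
orientation: [[0.999, -0.041, -0.0], [-0.041, -0.999, 0.0], [-0.0, -0.0, -1.0]]
ft_force: [-0.5, 0.9, -2.0]
gripper_width: 0.408
finger_force: 50.6
```

```bash
python3 - <<'E'
from h import *
save('side','s3.png'); save('top','t3.png')
cv2.imwrite('pics/m3.png',cv2.resize(cv2.imread('pics/s3.png')[170:310,290:430],None,fx=4.2,fy=4.2,interpolation=2))
import d; d.plan((420,-337,261,-2.4),(576,-343.3,261,-2.4))
m=masks_of('board','side'); print([(x['conf'],x['uv']) for x in m])
print(proj('side',[(420,-337,264+8),(420,-337,264-142),(489,-339.6,252)]))
E
```

```text
t 7.3 pos [ 422.1 -336.2  261.6] yaw -2.32 tilt [0.01 0.  ] w 0.41 ff 50.6 F [-0.4  0.1 -1.1]
(420, -337, 261, -2.4) rz 0.0014 rad then tool shift mm [-2.1  0.9  0.6]
(576, -343.3, 261, -2.4) rz 0.0000 rad then tool shift mm [156.1  -0.2  -0. ]
[]
[[308.15026715 229.93518545]
 [310.66252572 276.74468048]
 [337.53549498 229.56515249]]
```

View pics/m3.png

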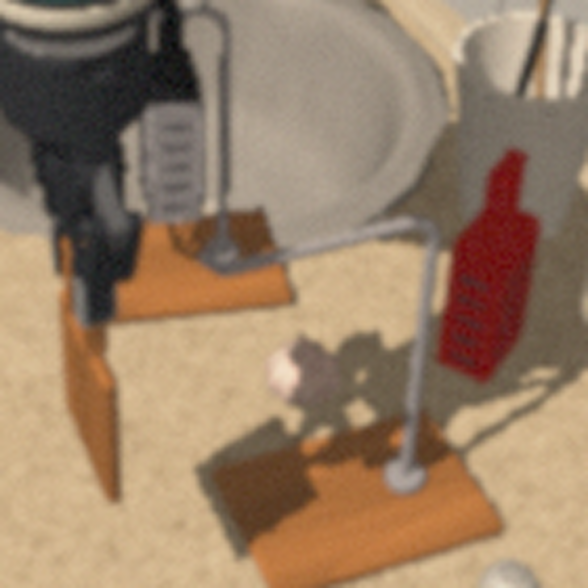

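The side view shows the board upright in the grip, its near lower corner at about (317.4,289), squarely in front of the spare rod's tip at about (337,231).

```bash
python3 - <<'E'
from h import *
for o in (258,262,265,268):
    print(o,proj('side',[(422-1.7,-336.2-42,o-142),(422-1.7,-336.2-42,o-48)]))
E
```

```text
258 [[316.86325167 290.84539275]
 [315.72117525 262.63266384]]
262 [[316.81764051 289.71770025]
 [315.66909424 261.34729948]]
265 [[316.78326845 288.86793645]
 [315.62983281 260.37839244]]
268 [[316.74875509 288.01472521]
 [315.59039808 259.40526821]]
```

Call:
{"method": "jog_arm", "body": {
  "increments": [0.02,0,0,0,0,0.001,255,0.025,0,0,0,0,0,255,0.025,0,0,0,0,0,255,0.02,0,0,0,0,0,255]
}}

```text
t: 7.75
tcp_pos: [513.2, -340.4, 261.4]
orientation: [[0.999, -0.042, 0.0], [-0.042, -0.999, -0.0], [0.0, 0.0, -1.0]]
ft_force: [-0.2, -0.6, -1.4]
gripper_width: 0.41
finger_force: 50.5
```

Call:
{"method": "jog_arm", "body": {
  "increments": [0.025,0,0,0,0,0,255,0.025,0,0,0,0,0,255,0.018,0,0,0,0,0,255,0,0,0,0,0,0,255]
}}

```text
t: 8.15
tcp_pos: [581.6, -343.3, 260.5]
orientation: [[0.999, -0.041, -0.0], [-0.041, -0.999, 0.0], [-0.0, -0.0, -1.0]]
ft_force: [-0.7, -0.8, -0.9]
gripper_width: 0.414
finger_force: 50.5
```

```bash
python3 d.py 579,-343.4,237,-2.4
```

```text
t 8.2 pos [ 581.6 -343.3  260.5] yaw -2.34 tilt [-0.01  0.03] w 0.41 ff 50.5 F [-0.7 -0.8 -0.9]
(579, -343.4, 237, -2.4) rz 0.0011 rad then tool shift mm [-2.6  0.3 23.5]
```

Call:
{"method": "jog_arm", "body": {
  "increments": [0,0,0.008,0,0,0,255,0,0,0.008,0,0,0,255,0,0,0.005,0,0,0,255,0,0,0,0,0,0,255]
}}

```text
t: 8.55
tcp_pos: [579.0, -344.1, 239.6]
orientation: [[0.999, -0.043, -0.001], [-0.043, -0.999, 0.001], [-0.001, -0.001, -1.0]]
ft_force: [0.2, 0.6, -1.4]
gripper_width: 0.411
finger_force: 50.5
```

Call:
{"method": "jog_arm", "body": {
  "increments": [0,0,0.002,0,0,0,255,0,0,0,0,0,0,255]
}}

```text
t: 8.75
tcp_pos: [579.6, -344.4, 238.4]
orientation: [[0.999, -0.043, 0.0], [-0.043, -0.999, -0.0], [0.0, 0.0, -1.0]]
ft_force: [-0.4, -0.3, -2.0]
gripper_width: 0.409
finger_force: 50.5
```

Call:
{"method": "jog_arm", "body": {
  "increments": [0,0,0.002,0,0,0,255,0,0,0,0,0,0,255]
}}

```text
t: 8.95
tcp_pos: [579.9, -344.4, 236.6]
orientation: [[0.999, -0.043, 0.001], [-0.043, -0.999, -0.0], [0.001, 0.0, -1.0]]
ft_force: [-0.6, -0.2, 0.4]
gripper_width: 0.407
finger_force: 50.9
```

Call:
{"method": "jog_arm", "body": {
  "increments": [0,0,0.002,0,0,0,255,0,0,0,0,0,0,255]
}}

```text
t: 9.15
tcp_pos: [580.0, -344.5, 236.3]
orientation: [[0.999, -0.043, 0.002], [-0.043, -0.999, -0.002], [0.002, 0.002, -1.0]]
ft_force: [-3.5, 2.8, 16.4]
gripper_width: 0.413
finger_force: 52.6
```

Call:
{"method": "jog_arm", "body": {
  "increments": [0,0,-0.0015,0,0,0,255,0,0,0,0,0,0,130,0,0,0,0,0,0,110,0,0,0,0,0,0,80,0,0,0,0,0,0,40,0,0,0,0,0,0,0,0,0,0,0,0,0,0,0,0,0,0,0,0,0]
}}

```text
t: 9.95
tcp_pos: [579.8, -344.3, 235.8]
orientation: [[0.999, -0.043, -0.0], [-0.043, -0.999, 0.0], [-0.0, -0.0, -1.0]]
ft_force: [-0.8, -0.7, -0.4]
gripper_width: 1.002
finger_force: 0.0
```

```bash
python3 - <<'E'
from h import *
save('side','s4.png')
cv2.imwrite('pics/m4.png',cv2.resize(cv2.imread('pics/s4.png')[150:310,280:440],None,fx=3.7,fy=3.7,interpolation=2))
import d; d.plan((581,-343.4,310,-2.4),(533.6,-76.6,310,-13.8))
E
```

```text
t 10.0 pos [ 579.8 -344.3  235.8] yaw -2.46 tilt [0. 0.] w 1.00 ff 0.0 F [0.5 0.5 0.4]
(581, -343.4, 310, -2.4) rz -0.0010 rad then tool shift mm [  1.2  -1.  -74.2]
(533.6, -76.6, 310, -13.8) rz 0.1990 rad then tool shift mm [-109.7 -247.8   -0. ]
```

View pics/m4.png

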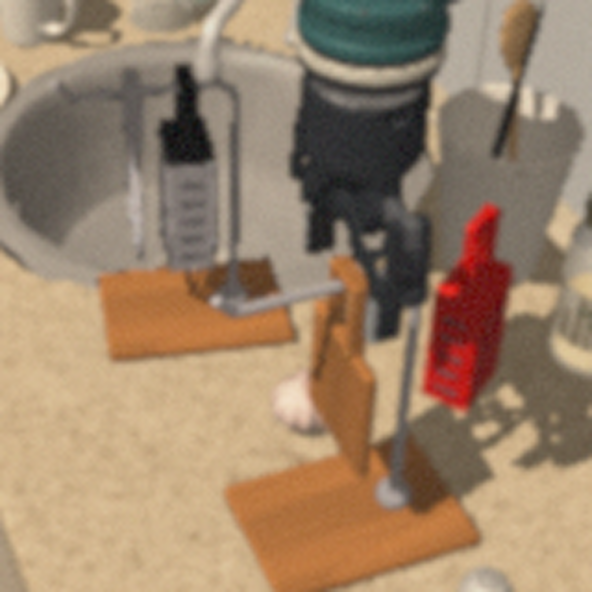

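The board hangs by its loop on the spare rod at about (374,223), upright, and the jaws are open and clear. The skimmer and grater are unchanged. I rise and go to the skimmer.

Call:
{"method": "jog_arm", "body": {
  "increments": [0,0,-0.015,0,0,0,0,0,0,-0.025,0,0,0,0,0,0,-0.025,0,0,0,0,0,0,-0.01,0,0,0.1,0,0,0,0,0,0,0.098,0,-0.014,-0.032,0,0,0,0,0,-0.018,-0.042,0,0,0,0,0,-0.018,-0.042,0,0,0,0,0]
}}

```text
t: 10.8
tcp_pos: [558.4, -218.6, 310.5]
orientation: [[0.971, -0.24, -0.0], [-0.24, -0.971, 0.0], [-0.0, -0.0, -1.0]]
ft_force: [0.5, 0.2, 0.3]
gripper_width: 0.999
finger_force: 0.0
```

Call:
{"method": "jog_arm", "body": {
  "increments": [-0.018,-0.042,0,0,0,0,0,-0.018,-0.042,0,0,0,0,0,-0.015,-0.035,0,0,0,0,0,-0.006,-0.014,0,0,0,0,0,0,0,0,0,0,0,0]
}}

```text
t: 11.3
tcp_pos: [535.0, -75.4, 311.3]
orientation: [[0.972, -0.236, 0.001], [-0.236, -0.972, -0.0], [0.001, -0.0, -1.0]]
ft_force: [0.8, -0.4, 0.0]
gripper_width: 1.0
finger_force: 0.0
```

```bash
python3 d.py 533.4,-77.5,236,-13.8
```

```text
t 11.3 pos [535.  -75.4 311.3] yaw -13.67 tilt [ 0.03 -0.01] w 1.00 ff 0.0 F [ 0.8 -0.4  0. ]
(533.4, -77.5, 236, -13.8) rz 0.0023 rad then tool shift mm [-1.1  2.4 75.3]
```

Call:
{"method": "jog_arm", "body": {
  "increments": [-0.001,0.002,0.025,0,0,0.002,0,0,0,0.025,0,0,0,0,0,0,0.018,0,0,0,0,0,0,0.007,0,0,0,0,0,0,0,0,0,0,255,0,0,0,0,0,0,255,0,0,0,0,0,0,255,0,0,0,0,0,0,255]
}}

```text
t: 12.1
tcp_pos: [534.4, -78.8, 236.7]
orientation: [[0.971, -0.24, 0.002], [-0.24, -0.971, -0.0], [0.002, -0.0, -1.0]]
ft_force: [0.8, 0.9, 5.0]
gripper_width: 0.408
finger_force: 50.7
```

Call:
{"method": "jog_arm", "body": {
  "increments": [0,0,0,0,0,0,255,0,0,0,0,0,0,255,0,0,0,0,0,0,255]
}}

```text
t: 12.4
tcp_pos: [534.5, -78.8, 236.8]
orientation: [[0.971, -0.24, 0.002], [-0.24, -0.971, -0.0], [0.002, -0.0, -1.0]]
ft_force: [0.9, 0.7, 5.4]
gripper_width: 0.413
finger_force: 50.8
```

Gripped. I lift 24 mm and slide out along the rod.

Call:
{"method": "jog_arm", "body": {
  "increments": [0,0,-0.006,0,0,0,255,0,0,-0.009,0,0,0,255,0,0,-0.009,0,0,0,255,0,0,0,0,0,0,255]
}}

```text
t: 12.8
tcp_pos: [534.4, -78.8, 261.3]
orientation: [[0.971, -0.24, 0.002], [-0.24, -0.971, -0.001], [0.002, 0.0, -1.0]]
ft_force: [-1.0, 0.4, -0.7]
gripper_width: 0.409
finger_force: 50.1
```

Call:
{"method": "jog_arm", "body": {
  "increments": [-0.015,0,0,0,0,0,255,-0.02,0,0,0,0,0,255,-0.025,0,0,0,0,0,255,-0.025,0,0,0,0,0,255,-0.025,0,0,0,0,0,255,-0.018,0,0,0,0,0,255,-0.008,0,0,0,0,0,255,0,0,0,0,0,0,255]
}}

```text
t: 13.6
tcp_pos: [401.5, -45.9, 260.1]
orientation: [[0.971, -0.241, 0.001], [-0.241, -0.971, -0.0], [0.001, 0.0, -1.0]]
ft_force: [-0.1, -0.4, -0.9]
gripper_width: 0.414
finger_force: 50.1
```

```bash
python3 d.py 420,-337,261,-2.4 533,-341.7,261,-2.4; python3 - <<'E'
from h import *
save('side','s5.png');print([(round(x['conf'],2),x['uv']) for x in boxes_of('skimmer','side')+boxes_of('grater','side')])
print(proj('side',[(402,-45,225),(402,-45,155)]))
cv2.imwrite('pics/m5.png',cv2.resize(cv2.imread('pics/s5.png')[120:300,240:400],None,fx=3.3,fy=3.3,interpolation=2))
E
```

```text
t 13.6 pos [401.5 -45.9 260.1] yaw -13.92 tilt [ 0.03 -0.01] w 0.41 ff 50.1 F [-0.1 -0.4 -0.9]
(420, -337, 261, -2.4) rz -0.2011 rad then tool shift mm [ 30.7 290.1  -0.9]
(533, -341.7, 261, -2.4) rz 0.0000 rad then tool shift mm [113.1  -0.   -0. ]
[(0.52, [271.7, 196.2]), (0.89, [329.2, 199.1]), (0.75, [408.2, 235.2])]
[[268.43242014 181.67955138]
 [270.90057566 201.37293861]]
```

View pics/m5.png

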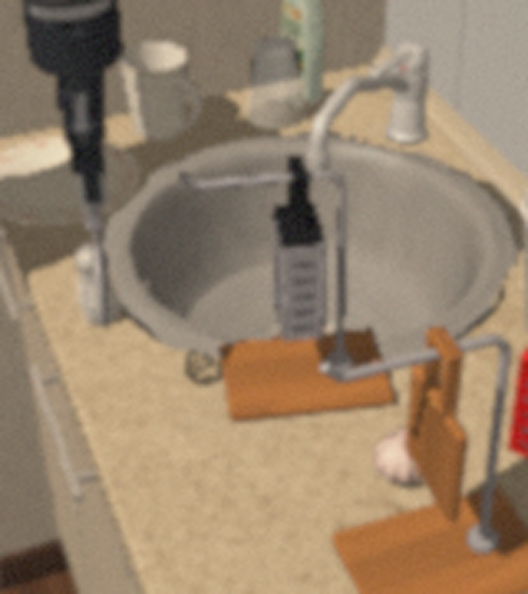

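The skimmer hangs from the gripper at about (271,196), the grater is alone on the crowded hook at (329,199), and the board hangs at (374,245). I move over to the spare hook.

Call:
{"method": "jog_arm", "body": {
  "increments": [0,0.0,-0.001,0,0,-0.1,255,0,0.0,0,0,0,-0.101,255,0.006,0.03,0,0,0,0,255,0.006,0.045,0,0,0,0,255,0.006,0.048,0,0,0,0,255,0.006,0.048,0,0,0,0,255,0.0067,0.048,0,0,0,0,255,0,0.042,0,0,0,0,255]
}}

```text
t: 14.55
tcp_pos: [422.2, -311.1, 260.1]
orientation: [[0.999, -0.042, -0.0], [-0.042, -0.999, 0.0], [-0.0, -0.0, -1.0]]
ft_force: [-0.0, 0.3, -1.3]
gripper_width: 0.418
finger_force: 50.4
```

Call:
{"method": "jog_arm", "body": {
  "increments": [0,0.02,0,0,0,0,255,0,0.009,0,0,0,0,255,0,0,0,0,0,0,255,0,0,0,0,0,0,255]
}}

```text
t: 14.95
tcp_pos: [420.6, -335.9, 260.8]
orientation: [[0.999, -0.041, -0.0], [-0.041, -0.999, 0.0], [-0.0, -0.0, -1.0]]
ft_force: [-0.3, 0.6, -1.4]
gripper_width: 0.408
finger_force: 50.5
```

```bash
python3 d.py 530,-341.6,261,-2.4 530,-341.6,237,-2.4
```

```text
t 14.9 pos [ 420.6 -335.9  260.8] yaw -2.36 tilt [-0.01  0.03] w 0.41 ff 50.5 F [-0.3  0.6 -1.4]
(530, -341.6, 261, -2.4) rz 0.0007 rad then tool shift mm [109.6   1.1  -0.2]
(530, -341.6, 237, -2.4) rz 0.0000 rad then tool shift mm [ 0. -0. 24.]
```

Call:
{"method": "jog_arm", "body": {
  "increments": [0.018,0.001,0,0,0,0.001,255,0.025,0,0,0,0,0,255,0.025,0,0,0,0,0,255,0.024,0,0,0,0,0,255,0.016,0,0,0,0,0,255,0,0,0,0,0,0,255]
}}

```text
t: 15.55
tcp_pos: [530.0, -340.9, 260.6]
orientation: [[0.999, -0.04, 0.0], [-0.04, -0.999, 0.0], [0.0, -0.0, -1.0]]
ft_force: [-0.2, -0.3, -1.9]
gripper_width: 0.41
finger_force: 50.5
```

Call:
{"method": "jog_arm", "body": {
  "increments": [0,0,0.008,0,0,0,255,0,0,0.008,0,0,0,255,0,0,0.005,0,0,0,255,0,0,0.002,0,0,0,255,0,0,0,0,0,0,255]
}}

```text
t: 16.05
tcp_pos: [527.8, -342.6, 237.6]
orientation: [[0.999, -0.043, -0.0], [-0.043, -0.999, 0.0], [-0.0, -0.0, -1.0]]
ft_force: [-0.2, 0.1, -1.7]
gripper_width: 0.412
finger_force: 50.5
```

Call:
{"method": "jog_arm", "body": {
  "increments": [0,0,0.002,0,0,0,255,0,0,0,0,0,0,255]
}}

```text
t: 16.25
tcp_pos: [528.2, -342.8, 236.7]
orientation: [[0.999, -0.043, 0.001], [-0.043, -0.999, -0.001], [0.001, 0.001, -1.0]]
ft_force: [-2.5, 1.8, 6.3]
gripper_width: 0.413
finger_force: 51.5
```

Contact with the rod, so I release.

Call:
{"method": "jog_arm", "body": {
  "increments": [0,0,0,0,0,0,130,0,0,0,0,0,0,110,0,0,0,0,0,0,80,0,0,0,0,0,0,40,0,0,0,0,0,0,0,0,0,0,0,0,0,0,0,0,0,0,0,0,0]
}}

```text
t: 16.95
tcp_pos: [528.2, -342.6, 235.8]
orientation: [[0.999, -0.043, 0.0], [-0.043, -0.999, 0.0], [0.0, -0.0, -1.0]]
ft_force: [-0.1, -1.2, 0.2]
gripper_width: 0.999
finger_force: 0.0
```

Call:
{"method": "jog_arm", "body": {
  "increments": [0,0,-0.015,0,0,0,0,0,0,-0.025,0,0,0,0,0,0,-0.025,0,0,0,0,0,0,-0.01,0,0,0,0,0,0,0,0,0,0,0]
}}

```text
t: 17.45
tcp_pos: [528.6, -342.9, 311.6]
orientation: [[0.999, -0.043, 0.002], [-0.043, -0.999, -0.001], [0.002, 0.001, -1.0]]
ft_force: [-0.0, -0.1, -0.3]
gripper_width: 0.996
finger_force: 0.0
```

```bash
python3 - <<'E'
from h import *
save('side','s6.png')
cv2.imwrite('pics/m6.png',cv2.resize(cv2.imread('pics/s6.png')[150:310,280:440],None,fx=3.7,fy=3.7,interpolation=2))
import d; d.plan((574.4,-87.5,310,-13.8))
E
```

```text
t 17.5 pos [ 528.4 -342.8  310.4] yaw -2.46 tilt [ 0.01 -0.01] w 1.00 ff 0.0 F [ 0.1 -0.2 -0.7]
(574.4, -87.5, 310, -13.8) rz 0.1979 rad then tool shift mm [ -16.2 -258.9    0.4]
```

View pics/m6.png

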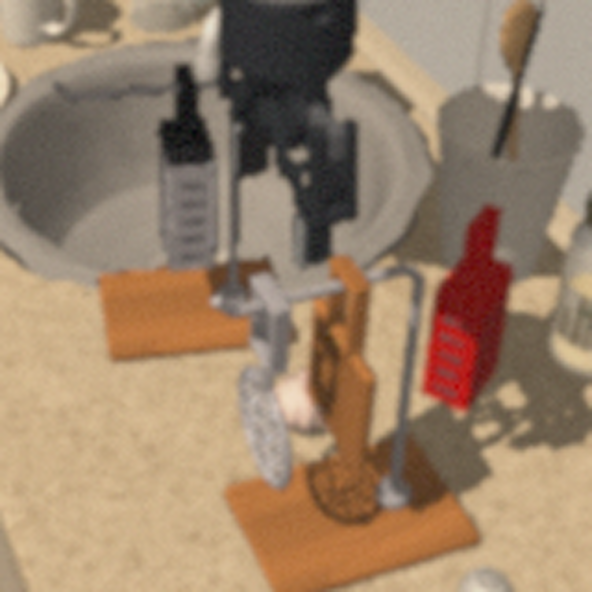

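Skimmer and board both hang by their loops on the spare rod, at about (353,230) and (374,225). Nothing else has moved. Next is the grater.

Call:
{"method": "jog_arm", "body": {
  "increments": [0,0,0,0,0,0.1,0,0,0,0,0,0,0.098,0,-0.002,-0.034,0,0,0,0,0,-0.003,-0.045,0,0,0,0,0,-0.003,-0.045,0,0,0,0,0,-0.003,-0.045,0,0,0,0,0,-0.003,-0.045,0,0,0,0,0,-0.002,-0.03,0,0,0,0,0]
}}

```text
t: 18.3
tcp_pos: [570.6, -99.0, 309.4]
orientation: [[0.971, -0.237, -0.002], [-0.237, -0.971, 0.001], [-0.002, -0.0, -1.0]]
ft_force: [0.1, -0.5, -0.2]
gripper_width: 1.0
finger_force: 0.0
```

Call:
{"method": "jog_arm", "body": {
  "increments": [0,-0.015,0,0,0,0,0,0,0,0,0,0,0,0,0,0,0.02,0,0,0,0,0,0,0,0,0,0,0]
}}

```text
t: 18.7
tcp_pos: [573.7, -88.2, 288.4]
orientation: [[0.971, -0.239, -0.004], [-0.239, -0.971, 0.001], [-0.004, 0.0, -1.0]]
ft_force: [0.0, 0.0, -0.4]
gripper_width: 1.002
finger_force: 0.0
```

```bash
python3 d.py 574.8,-88,236,-13.8
```

```text
t 18.7 pos [573.7 -88.2 288.4] yaw -13.85 tilt [-0.21  0.05] w 1.00 ff 0.0 F [ 0.   0.  -0.4]
(574.8, -88, 236, -13.8) rz -0.0010 rad then tool shift mm [ 1.1 -0.4 52.4]
```

Call:
{"method": "jog_arm", "body": {
  "increments": [0.001,0,0.02,0,0,0,0,0,0,0.02,0,0,0,0,0,0,0.014,0,0,0,0,0,0,0,0,0,0,255,0,0,0,0,0,0,255,0,0,0,0,0,0,255,0,0,0,0,0,0,255,0,0,0,0,0,0,255],
  "newtons": 60
}}

```text
t: 19.5
tcp_pos: [576.0, -87.8, 238.0]
orientation: [[0.971, -0.239, 0.002], [-0.239, -0.971, -0.001], [0.002, 0.0, -1.0]]
ft_force: [0.7, 1.0, 5.2]
gripper_width: 0.41
finger_force: 59.1
```

Call:
{"method": "jog_arm", "body": {
  "increments": [0,0,0,0,0,0,255,0,0,0,0,0,0,255]
}}

```text
t: 19.7
tcp_pos: [576.1, -87.7, 238.1]
orientation: [[0.971, -0.239, 0.002], [-0.239, -0.971, -0.001], [0.002, 0.0, -1.0]]
ft_force: [-0.4, -0.2, 5.0]
gripper_width: 0.415
finger_force: 59.1
```

Call:
{"method": "jog_arm", "body": {
  "increments": [0,0,-0.006,0,0,0,255,0,0,-0.009,0,0,0,255,0,0,-0.009,0,0,0,255,0,0,0,0,0,0,255]
}}

```text
t: 20.1
tcp_pos: [576.0, -87.7, 262.4]
orientation: [[0.971, -0.239, 0.002], [-0.239, -0.971, -0.001], [0.002, 0.0, -1.0]]
ft_force: [0.6, 0.5, -2.4]
gripper_width: 0.408
finger_force: 60.0
```

```bash
python3 d.py 416,-49,261,-13.8; python3 - <<'E'
from h import *
save('side','s7.png');m=masks_of('grater','side')
for x in m:
    v,u=np.nonzero(x['pixels']); print(round(x['conf'],2),x['uv'],v.min(),v.max(),u[v>=v.max()-1].mean(),u[v<=v.min()+2].mean())
m=masks_of('side_plate','side')
print(proj('side',[(574.5,-88,264-165),(574.5,-88,272)]))
E
```

```text
t 20.1 pos [576.  -87.7 262.4] yaw -13.80 tilt [ 0.11 -0.04] w 0.41 ff 60.0 F [ 0.6  0.5 -2.4]
(416, -49, 261, -13.8) rz -0.0000 rad then tool shift mm [-164.6    0.6    1.4]
0.95 [330.7, 195.6] 175 217 330.8235294117647 328.8888888888889
0.84 [409.1, 236.5] 205 260 404.14285714285717 411.92857142857144
[[330.31206887 210.58607775]
 [329.98920858 162.35611783]]
```

Call:
{"method": "jog_arm", "body": {
  "increments": [-0.012,0,0,0,0,0,255,-0.02,0,0,0,0,0,255,-0.022,0,0,0,0,0,255,-0.022,0,0,0,0,0,255,-0.022,0,0,0,0,0,255,-0.022,0,0,0,0,0,255,-0.022,0,0,0,0,0,255,-0.022,0,0,0,0,0,255]
}}

```text
t: 21.05
tcp_pos: [415.1, -48.1, 260.4]
orientation: [[0.971, -0.239, -0.001], [-0.239, -0.971, 0.0], [-0.001, 0.0, -1.0]]
ft_force: [-0.2, -1.0, -2.8]
gripper_width: 0.41
finger_force: 60.0
```

```bash
python3 - <<'E'
from h import *
np.set_printoptions(precision=1,suppress=True)
save('side','s8.png');save('top','t8.png')
import d; d.plan((432,349,300,-13.8),(432,349,173,-13.8))
for c in('side','top'):
    for n in('side_plate','salt_shaker'):
        for x in masks_of(n,c)[:2]:
            m=x['pixels'].astype(np.uint8); v,u=np.nonzero(m); print(c,n,round(x['conf'],2),len(u),[u.min(),u.max(),v.min(),v.max()])
            if n=='side_plate':
                h=max(cv2.findContours(m,0,1)[0],key=len); (cu,cv_),ax,_=cv2.fitEllipse(cv2.convexHull(h)); print((cu,cv_),ax,atz(c,(cu,cv_),18))
            else: print(atz(c,x['uv'],50))
E
```

```text
t 21.1 pos [414.  -47.7 260.8] yaw -13.80 tilt [-0.  0.] w 0.41 ff 60.1 F [ 1.2  0.1 -3. ]
(432, 349, 300, -13.8) rz 0.0001 rad then tool shift mm [ -77.1 -389.5  -39.2]
(432, 349, 173, -13.8) rz 0.0000 rad then tool shift mm [  0.  -0. 127.]
side side_plate 0.76 838 [np.int64(232), np.int64(282), np.int64(162), np.int64(187)]
(251.83395385742188, 175.44891357421875) (27.150033950805664, 38.74173355102539) [412.1 338.6  18. ]
side salt_shaker 0.66 119 [np.int64(263), np.int64(269), np.int64(195), np.int64(217)]
[407.6  70.1  50. ]
side salt_shaker 0.47 2155 [np.int64(338), np.int64(409), np.int64(221), np.int64(313)]
[ 577.4 -370.7   50. ]
top side_plate 0.92 1768 [np.int64(192), np.int64(238), np.int64(217), np.int64(265)]
(215.12277221679688, 241.07879638671875) (46.085872650146484, 48.42724609375) [431.9 348.7  18. ]
```

Call:
{"method": "jog_arm", "body": {
  "increments": [0,0,-0.02,0,0,0,255,0,0,-0.025,0,0,0,255,-0.005,-0.025,-0.01,0,0,0,255,-0.008,-0.04,0,0,0,0,255,-0.008,-0.04,0,0,0,0,255,-0.008,-0.04,0,0,0,0,255,-0.008,-0.04,0,0,0,0,255,-0.008,-0.04,0,0,0,0,255]
}}

```text
t: 22.15
tcp_pos: [395.6, 63.1, 322.8]
orientation: [[0.994, -0.106, 0.008], [-0.106, -0.99, 0.09], [-0.002, -0.09, -0.996]]
ft_force: [-0.0, -0.4, -2.7]
gripper_width: 0.411
finger_force: 60.9
```

Call:
{"method": "jog_arm", "body": {
  "increments": [-0.008,-0.04,0,0,0,0,255,-0.008,-0.04,0,0,0,0,255,-0.008,-0.04,0,0,0,0,255,-0.006,-0.03,0,0,0,0,255,-0.002,-0.01,0,0,0,0,255,0,0,0,0,0,0,255,0,0,0,0,0,0,255]
}}

```text
t: 22.85
tcp_pos: [370.7, 122.4, 341.5]
orientation: [[1.0, -0.004, -0.001], [-0.004, -0.987, 0.162], [-0.002, -0.162, -0.987]]
ft_force: [-0.7, 0.4, -3.5]
gripper_width: 0.408
finger_force: 60.9
```

```bash
python3 - <<'E'
from h import *
np.set_printoptions(precision=1,suppress=True)
import d; d.plan((432,349,300,-13.8),(432,349,173,-13.8))
save('side','s9.png')
print(atz('side',(257.7,174.5),16),proj('side',[(432,349,18),(332,349,18),(532,349,18),(432,249,18),(432,449,18)]))
a=cv2.imread('pics/s9.png')[90:220,195:335];b=cv2.imread('pics/s0.png')[90:220,195:335]
cv2.imwrite('pics/m9.png',np.hstack([cv2.resize(i,None,fx=2.85,fy=2.85,interpolation=2) for i in(a,b)]))
E
```

```text
t 22.9 pos [370.7 122.4 341.5] yaw -0.23 tilt [-0.1  9.3] w 0.41 ff 60.9 F [-0.7  0.4 -3.5]
(432, 349, 300, -13.8) rz 0.2368 rad then tool shift mm [   5.5 -234.7   41.5]
(432, 349, 173, -13.8) rz 0.0000 rad then tool shift mm [  0.  -0. 127.]
[435.9 339.6  16. ] [[256.1 173.1]
 [231.2 178.4]
 [280.1 168. ]
 [262.2 186. ]
 [250.7 161.5]]
```

View pics/m9.png

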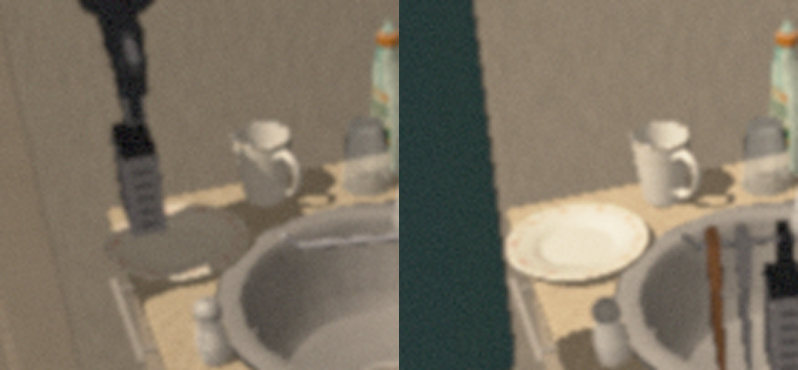

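The grater is still held, at about (243,155), but the wrist turned and the move fell short, probably at a joint limit. I check the joints.

```bash
python3 - <<'E'
from h import *
s=sense();print(np.round(s['joints'],1),np.round(s['joint_efforts'],1),s['ft_torque'])
E
```

```text
[ -0.3  -0.2  -7.6  82.7   9.3 179.9] [  0.5 -40.2  40.2   0.1   0.8   0. ] [-0.27095165 -0.05355056 -0.0343005 ]
```

Joint 6 is at its +180 limit. The plate side needs a tool yaw above joint 1's angle, so I turn the tool yaw to about +60.

Call:
{"method": "jog_arm", "body": {
  "increments": [0,0,0,0,0,-0.12,255,0,0,0,0,0,-0.12,255,0,0,0,0,0,-0.12,255]
}}

```text
t: 23.2
tcp_pos: [370.7, 122.2, 341.3]
orientation: [[0.936, 0.352, -0.002], [0.348, -0.923, 0.162], [0.056, -0.152, -0.987]]
ft_force: [0.5, -0.9, -3.5]
gripper_width: 0.408
finger_force: 60.8
```

```bash
cat > r.py <<'E'
from h import *; import d,sys
from scipy.spatial.transform import Rotation as Ro
y=np.radians(float(sys.argv[1])); c,n=np.cos(y),np.sin(y)
R=np.array(sense()['orientation']); T=np.array([[c,n,0],[n,-c,0],[0,0,-1.]])
print('rotvec',Ro.from_matrix(R.T@T).as_rotvec().round(4),np.round(sense()['joints'],1)); d.plan(*[eval(a) for a in sys.argv[2:]])
E
python3 r.py 60
```

```text
rotvec [-0.1274 -0.1061 -0.6855] [ -0.3  -0.2  -7.6  82.7   9.3 159. ]
t 23.2 pos [370.7 122.2 341.3] yaw 20.39 tilt [-0.09  9.27] w 0.41 ff 60.8 F [ 0.5 -0.9 -3.5]
```

Call:
{"method": "jog_arm", "body": {
  "increments": [0,0,0,-0.0212,-0.0177,-0.1143,255,0,0,0,-0.0212,-0.0177,-0.1143,255,0,0,0,-0.0212,-0.0177,-0.1143,255,0,0,0,-0.0212,-0.0177,-0.1143,255,0,0,0,-0.0212,-0.0177,-0.1143,255,0,0,0,-0.0212,-0.0177,-0.1143,255,0,0,0,0,0,0,255]
}}

```text
t: 23.9
tcp_pos: [370.6, 122.7, 341.4]
orientation: [[0.502, 0.865, -0.001], [0.865, -0.502, -0.0], [-0.0, -0.001, -1.0]]
ft_force: [0.6, 0.1, -3.3]
gripper_width: 0.408
finger_force: 60.9
```

```bash
python3 r.py 60 432,347,300,60 432,347,173,60
```

```text
rotvec [-0.0006  0.0005 -0.0018] [  6.3   0.9  -6.   83.2  -0.  126.4]
t 23.9 pos [370.6 122.7 341.4] yaw 59.90 tilt [-0.04 -0.01] w 0.41 ff 60.9 F [ 0.6  0.1 -3.3]
(432, 347, 300, 60) rz -0.0018 rad then tool shift mm [225.  -59.   41.4]
(432, 347, 173, 60) rz 0.0000 rad then tool shift mm [  0.   0. 127.]
```

Call:
{"method": "jog_arm", "body": {
  "increments": [0.02,-0.005,0,0,0,0,255,0.035,-0.009,0,0,0,0,255,0.04,-0.011,0.005,0,0,0,255,0.04,-0.011,0.01,0,0,0,255,0.04,-0.011,0.01,0,0,0,255,0.03,-0.007,0.01,0,0,0,255,0.02,-0.005,0.006,0,0,0,255,0,0,0,0,0,0,255]
}}

```text
t: 24.7
tcp_pos: [433.2, 348.3, 298.7]
orientation: [[0.505, 0.863, -0.003], [0.863, -0.505, 0.0], [-0.002, -0.003, -1.0]]
ft_force: [-0.8, -0.3, -3.2]
gripper_width: 0.408
finger_force: 61.0
```

```bash
python3 r.py 60 432,347,200,60 432,347,171,60; python3 - <<'E'
from h import *
np.set_printoptions(precision=1,suppress=True)
save('side','s10.png')
for x in masks_of('grater','side'):
    v,u=np.nonzero(x['pixels']); print(round(x['conf'],2),x['uv'],u.min(),u.max(),v.min(),v.max())
c,s=.5,.866
for o in (297,302,307): print(o,proj('side',[(432+c*a-s*b,347+s*a+c*b,o-z) for z in(165,57) for a in(-20,20) for b in(-30,30)]).round(0).tolist())
E
```

```text
rotvec [-0.0029  0.0017 -0.0061] [3.040e+01 1.780e+01 8.700e+00 8.100e+01 1.000e-01 1.507e+02]
t 24.7 pos [433.2 348.3 298.7] yaw 59.65 tilt [-0.19  0.  ] w 0.41 ff 61.0 F [-0.8 -0.3 -3.2]
(432, 347, 200, 60) rz -0.0061 rad then tool shift mm [-1.8 -0.3 98.7]
(432, 347, 171, 60) rz 0.0000 rad then tool shift mm [ 0.  0. 29.]
0.97 [408.1, 237.8] 395 417 206 259
0.81 [247.0, 131.8] 240 261 105 150
297 [[259.0, 151.0], [243.0, 150.0], [262.0, 146.0], [247.0, 145.0], [255.0, 125.0], [239.0, 124.0], [258.0, 120.0], [243.0, 119.0]]
302 [[258.0, 150.0], [243.0, 149.0], [261.0, 145.0], [246.0, 144.0], [255.0, 123.0], [239.0, 123.0], [258.0, 119.0], [242.0, 118.0]]
307 [[258.0, 149.0], [243.0, 148.0], [261.0, 144.0], [246.0, 143.0], [255.0, 122.0], [239.0, 121.0], [258.0, 118.0], [242.0, 117.0]]
```

Call:
{"method": "jog_arm", "body": {
  "increments": [-0.001,0,0.02,0,0,0,255,0,0,0.03,0,0,0,255,0,0,0.03,0,0,0,255,0,0,0.022,0,0,0,255,0,0,0.012,0,0,0,255,0,0,0.004,0,0,0,255,0,0,0.003,0,0,0,255,0,0,0,0,0,0,255]
}}

```text
t: 25.6
tcp_pos: [432.4, 345.7, 180.2]
orientation: [[0.504, 0.864, 0.0], [0.864, -0.504, 0.001], [0.001, -0.0, -1.0]]
ft_force: [-0.1, -0.5, -2.2]
gripper_width: 0.409
finger_force: 60.8
```

```bash
python3 r.py 60 432,347,171,60
```

```text
rotvec [-0.0003 -0.0007 -0.0048] [ 30.2  19.6  -7.3  63.2   0.  150.5]
t 25.6 pos [432.4 345.7 180.2] yaw 59.73 tilt [0.   0.04] w 0.41 ff 60.8 F [-0.1 -0.5 -2.2]
(432, 347, 171, 60) rz -0.0048 rad then tool shift mm [ 0.9 -1.   9.2]
```

Call:
{"method": "jog_arm", "body": {
  "increments": [0.001,0,0.003,0,0,0,255,0,0,0.003,0,0,0,255,0,0,0,0,0,0,255]
}}

```text
t: 25.9
tcp_pos: [432.5, 346.8, 173.4]
orientation: [[0.503, 0.864, -0.001], [0.864, -0.503, 0.0], [-0.0, -0.001, -1.0]]
ft_force: [-0.3, 0.4, -4.0]
gripper_width: 0.409
finger_force: 60.9
```

Call:
{"method": "jog_arm", "body": {
  "increments": [0,0,0.002,0,0,0,255,0,0,0,0,0,0,255]
}}

```text
t: 26.1
tcp_pos: [432.6, 346.8, 171.4]
orientation: [[0.503, 0.864, -0.001], [0.864, -0.503, 0.0], [-0.0, -0.001, -1.0]]
ft_force: [-0.1, 0.2, -2.6]
gripper_width: 0.409
finger_force: 60.9
```

Call:
{"method": "jog_arm", "body": {
  "increments": [0,0,0.0015,0,0,0,255,0,0,0,0,0,0,255]
}}

```text
t: 26.3
tcp_pos: [433.1, 347.1, 171.2]
orientation: [[0.503, 0.864, 0.001], [0.864, -0.503, 0.001], [0.002, 0.0, -1.0]]
ft_force: [-1.7, -2.3, 10.4]
gripper_width: 0.412
finger_force: 62.4
```

Touchdown at 10 N. I release, rise and look.

Call:
{"method": "jog_arm", "body": {
  "increments": [0,0,-0.0003,0,0,0,255,0,0,0,0,0,0,140,0,0,0,0,0,0,120,0,0,0,0,0,0,90,0,0,0,0,0,0,50,0,0,0,0,0,0,0,0,0,0,0,0,0,0,0,0,0,0,0,0,0]
}}

```text
t: 27.1
tcp_pos: [432.6, 346.8, 170.3]
orientation: [[0.503, 0.864, -0.001], [0.864, -0.503, 0.0], [-0.0, -0.001, -1.0]]
ft_force: [-0.3, -0.9, -0.4]
gripper_width: 0.999
finger_force: 0.0
```

Call:
{"method": "jog_arm", "body": {
  "increments": [0,0,-0.01,0,0,0,0,0,0,-0.02,0,0,0,0,0,0,-0.03,0,0,0,0,0,0,-0.03,0,0,0,0,0,0,-0.03,0,0,0,0,-0.03,0,0,0,0,0,0,-0.045,0,0,0,0,0,0,-0.045,0,0,0,0,0,0]
}}

```text
t: 27.9
tcp_pos: [371.5, 242.2, 290.9]
orientation: [[0.502, 0.865, -0.0], [0.865, -0.502, 0.0], [0.0, -0.0, -1.0]]
ft_force: [0.5, -1.0, 0.1]
gripper_width: 1.002
finger_force: 0.0
```

Call:
{"method": "jog_arm", "body": {
  "increments": [-0.045,0,0,0,0,0,0,-0.045,0,0,0,0,0,0,-0.03,0,0,0,0,0,0,0,0,0,0,0,0,0]
}}

```text
t: 28.3
tcp_pos: [310.2, 137.5, 291.5]
orientation: [[0.505, 0.863, 0.001], [0.863, -0.505, 0.0], [0.001, 0.001, -1.0]]
ft_force: [0.6, 0.2, 0.5]
gripper_width: 1.002
finger_force: 0.0
```

```bash
python3 - <<'E'
from h import *
a=save('side','s11.png');b=save('top','t11.png')
a=cv2.imread('pics/s11.png')[90:320,200:440];b=cv2.imread('pics/t11.png')[160:300,170:430]
A=cv2.resize(a,None,fx=1.9,fy=1.9,interpolation=2);B=cv2.resize(b,None,fx=1.3,fy=1.3,interpolation=2)
o=np.zeros((max(A.shape[0],B.shape[0]),A.shape[1]+B.shape[1],3),np.uint8);o[:A.shape[0],:A.shape[1]]=A;o[:B.shape[0],A.shape[1]:]=B
cv2.imwrite('pics/m11.png',o);print(o.shape,sense()['t'],sense()['tcp_pos'])
E
```

```text
(437, 794, 3) 28.4 [312.1588693  139.24744587 291.21969022]
```

View pics/m11.png

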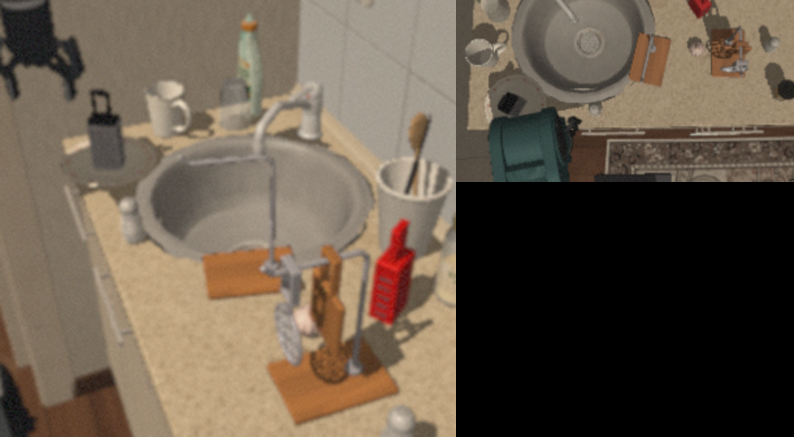

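The grater stands upright in the middle of the plate (side about (256,165)). Skimmer and board hang on the spare hook, and the bystanders are undisturbed.

```bash
python3 -c "
from bench import *
print(finish_job())"
```

```text
the job is handed in; nothing more can be done
None
```

The board and then the skimmer hang by their loops on the spare hook, the steel grater stands upright in the middle of the plate, nothing fell or was shoved, and the job was handed in at about 28 s.

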